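Unlatch the trailer coupler and hold the tongue up off the ball

TASK

Open the bench-mounted trailer hitch so that the ball can be inspected: with the tongue still down on the ball, take the orange T handle and pull the sprung latch sideways until its black pointer stands in the green part of the gauge strip, wait there a moment, and never draw it on into the red. Then, keeping the pointer in the green, lift the tongue by that same handle until the coupler is about 8 cm above where it sat, and finish while holding it there, still, with the handle in the grip. Leave the other things on the table where they are.

Things in the scene. Friction and masses are not known exactly. Their poses are not given: they have to be found in the camera images.
- tongue: Yellow 50 mm square bar, blue coupler (85 x 70 x 44 high) on its free end, in a fixed stand. Origin: centre of the ball socket in the coupler, 70 mm above the table when down (bar then level); its height tells how far the coupler is raised. x points along the bar to the pivot, 300 mm on and 9 mm higher; y sideways, z up. Swings up about y only, to 0.6 rad. Lifting at the coupler takes 4 to 8 N.
- latch_grip (a point): Centre of the orange T handle, 148 mm above the table when hitched (78 above the tongue's origin; 300 before and 69 above the pivot); moves with the latch; axes as the tongue's. A level bar along the tongue's x: 60 long, 14 wide (across y), 18 high, on a 14 mm stem; its underside is 28 mm above the slide plate. Grasp it from above across the 14 mm.
- latch (a joint): Latch travel in m: 0 home, growing as the handle is pulled along the tongue's +y (left, looking from coupler to pivot); stop at 0.038. The spring pulls back with 3.6 N at 0 plus 180 N/m (7.7 N mid-green). Its fork under the ball stops a lift after 2 mm, and frees the ball from 0.0165. Pointer in the green from 0.017 to 0.028; red begins at 0.030.
- gauge (a point): Middle of the green part of the gauge strip on the coupler nose (green 11 mm long along the tongue's y, 22 mm deep; white before it, red after it). The black pointer on the latch starts 22.5 mm to the tongue's -y side of this point.
- spray_can: Bystander: red spray can, 52 across, 165 high, origin under its centre.
- grease_tin: Bystander: green grease jar with steel lid, 72 across, 75 high, origin under its centre.
- wrench: Bystander: steel wrench lying flat, origin under its middle.
- hitch_pin: Bystander: steel hitch pin, 112 long, 24 thick, lying flat, origin under its middle.
- white_hat: Bystander: white hard hat, about 240 across, 145 high, origin under its centre.
- blue_hat: Bystander: blue hard hat, about 240 across, 145 high, origin under its centre.

How it is judged:
On the way, in this order (a step that is already met when the one before it is completed fails the run):
1. the latch stands in the green while the tongue still sits on the ball (value of joint latch between 0.016 and 0.029 m and height (world z) of tongue below 0.076 m), for 0.3 s.
2. the coupler is lifted clear of the ball by the handle, with the latch kept in the green (value of joint latch between 0.016 and 0.029 m and contact force between tongue and the fingers above 2 N and height (world z) of tongue above 0.11 m), for 0.2 s.
At the end, for the whole second after the job is handed in: The gripper holds the handle (more than 2 N), the latch stands in the green (16 to 29 mm), the socket centre is 60 to 105 mm above its hitched height, and the tongue is still (under 0.02 m/s and 0.06 rad/s) (value of joint latch between 0.016 and 0.029 m and height (world z) of tongue between 0.13 and 0.175 m and linear speed of tongue below 0.02 m/s and angular speed of tongue below 0.06 rad/s and contact force between tongue and the fingers above 2 N); the arm keeps its last pose, push and grip.
It fails at once if the latch is drawn into the red (beyond 31 mm) (value of joint latch above 0.031 m).
It fails at once if a bystander is moved by more than 25 mm (distance of any of spray_can, grease_tin, wrench, hitch_pin, white_hat, blue_hat from where it was at the start of the episode above 0.025 m).
It also fails if it takes over 35 s, if anything falls off the work surface, if the arm or the gripper's body presses on something with over 40 N, if the wrist force passes 120 N, or if a joint passes its speed limit or range.

ROBOT

A 6-joint arm with a two-finger parallel gripper is mounted at the origin on the work surface. World frame = base frame: x ahead of the robot, y to its left, z up, the work surface at z = 0. Lengths are in m, angles in rad, forces in N, time in s.
With the tool pointing down it reaches from about 0.15 to 0.775 m from the base axis. Payload 6.1 kg.
Tool frame: the origin (TCP) lies on the centre line of the jaws, within the pads' length; the fingertips stand robot.tips_ahead ahead of it and the grasp point (between the pads) lies 8 mm behind it (robot.tips_ahead is the distance from the TCP to the fingertips, in m); z points along the fingers, y is the line along which they close (so a half turn about z gives the same grasp; the last joint's range is limited). The gripper opens to 85 mm and grips with 20 to 120 N. Pads are 22 mm wide; open, the fingers measure 114 mm over their backs; the gripper's body (76 mm by 85 mm) begins 54 mm behind the grasp point. The pads swing forward as they close: fully open they stand 13 mm farther back than shut.
Start: joints at [-1.257, 0.126, -0.04, 1.405, 0, 1.571], TCP at [0.162, -0.499, 0.242] pointing down, gripper open.
Joint ranges: [-2.72, 2.72], [-0.95, 1.95], [-1.27, 1.35], [-1.78, 2.02], [-1.46, 1.47], [-3.14, 3.14]. Speed limits (rad/s): [2.39, 2.39, 3.01, 3.14, 3.14, 3.14].

INTERFACE

Orientations are given as a rotation vector (axis times angle).
In Python, from cell import robot gives the robot as it stands. The module is installed in compiled form; this text tells all that it offers.
- The arm moves only by the tool play_rows, never from a script. Its arguments are lists of equal length, an entry for each row: "travel": the shift along the tool's x, y, z in cm, a list of three; "turn": the turn about the tool's z in degrees. A call has 1 to 8 rows; each row is the pose to reach, as a shift and turn from the pose commanded when the call began, along the tool's axes at that moment; what a row does not reach only later rows make up. A row lasts 1/10 s, in which the tool goes at most 50 mm and 8.59 degrees, less where a joint would pass 70% of its speed; a pose out of reach is approached as far as the arm can. A call with a gripper value outside its range is refused whole. "grip" is the closure in counts, from 0 (fully open) to 255 (shut), set as the call begins (left out, the last holds). The fingers move at their own pace and stop on an object; "squeeze" is the grip in N (left out, the last holds). Time passes only in rows, so rows that repeat a pose let the fingers close. It gives the time, the measured TCP pose, the force, the opening and the grip force at its end, in the units of the state.
- robot.get_state(): the state, without advancing time (a new reading comes with each control period).
- robot.camera(name): name is "scene" or "top" or "wrist"; returns a dict with "pixels" (480x640x3 uint8, red, green, blue), "z_map" (480x640 float32, m along the optical axis (not along the pixel's ray), 0 where there is no reading), "mtx" (3x3 intrinsics, pixels), "k1" (the pictures are not rectified: a ray, as slopes to the right and down, at radius r is drawn at 1 + k1 r^2 times it, then the intrinsics apply), "R" (3x3) and "t" (3): a world point X has camera coordinates R X + t; the wrist camera has in their place "T_tool_cam" (4x4, takes a point from camera to tool coordinates, whose origin is the TCP and whose axes are the flange's). Camera axes: x right, y down, z forward; pixel columns grow to the right and rows downward; lengths in m; the calibration is good to about 2 mm. A picture is of the moment at which its call begins: read the wrist's pose just before it.
- robot.finish_job(): hands the job in; it is judged then, once.
The state is a dict: "t": time; "joint_positions": joint angles; "joint_velocities": joint speeds; "effort": joint torques, N m; "tcp_pos": TCP position; "ee_rot": TCP orientation; "ft_force": force on the tool from outside, world axes, zero at the start; "torque": the same for the moment, N m; "opening": opening from 0.0 (shut) to 1.0 (fully open); "finger_force": force on a finger pad.
Only numpy, scipy, OpenCV 4.12 (cv2) and the standard library are available. Lean on these libraries where they do the work, as an engineer would, in place of code of your own. Each camera call takes 0.05 s, during which the arm holds its last target. There are 200 camera calls.

## Working session

There is one attempt and no reset: what is moved stays moved. The work goes in short steps, Python scripts to look and compute and a tool call to move; the robot and the scene stay as the last step left them, time stands still between calls to the robot, and variables do not carry over. Pictures are saved under pics/ and viewed, at most 10 in all, crops included, and the job is handed in when it is done.

Besides the shell and the picture viewer there is one more tool, called after ">>>" by a JSON object that holds its "fn" and its "kwargs", one argument or row to a line. play_rows: Moves the arm, as the interface text tells. Its arguments: {"type":"object","properties":{"travel":{"type":"array","items":{"type":"array","items":{"type":"number"}}},"turn":{"type":"array","items":{"type":"number"}},"grip":{"type":"number"},"squeeze":{"type":"number"}},"required":["travel","turn"]}

```bash
mkdir -p pics; cat > h.py <<'E'
import numpy as np, cv2
from cell import robot
from scipy.spatial.transform import Rotation as Ro
def snap(n,f):
    s=robot.get_state(); c=robot.camera(n); c['s']=s
    cv2.imwrite('pics/'+f+'.png',c['pixels'][:,:,::-1]); np.save('pics/'+f+'.npy',c,allow_pickle=True); return c
def load(f): return np.load('pics/'+f+'.npy',allow_pickle=True).item()
def cam2world(c,P):
    if 'R' in c: return (P-c['t'])@c['R']
    T=c['T_tool_cam']; Pt=P@T[:3,:3].T+T[:3,3]
    return Pt@Ro.from_rotvec(c['s']['ee_rot']).as_matrix().T+c['s']['tcp_pos']
def px(c,u,v,z=None):
    k=float(c['k1']); d=cv2.undistortPoints(np.array([[[u,v]]],float),c['mtx'],np.array([k,0,0,0,0.]))[0,0]
    if z is None: z=c['z_map'][int(round(v)),int(round(u))]
    return cam2world(c,np.array([d[0],d[1],1])*z)
def pxh(c,u,v,h):
    a=px(c,u,v,.1);b=px(c,u,v,1.); return a+(b-a)*(h-a[2])/(b[2]-a[2])
E
python3 - <<'E'
from h import *
c=snap('top','top');snap('scene','scene');print(robot.get_state(),robot.tips_ahead,c['k1'])
E
```

```text
{'t': 0.1, 'joint_positions': array([-1.25698548e+00,  1.26310514e-01, -4.04776889e-02,  1.40542483e+00,
       -2.97555796e-05,  1.57081368e+00]), 'joint_velocities': array([ 0.00115816, -0.00133873,  0.00361847, -0.00285362, -0.00152575,
       -0.00107484]), 'effort': array([ 5.69373351e-04, -4.36907172e+01,  3.53604162e+01,  1.36697001e-02,
       -6.41187080e-05, -4.16843093e-08]), 'tcp_pos': array([ 0.16194313, -0.49902865,  0.24162458]), 'ee_rot': array([-3.10162672e+00, -4.90667993e-01,  3.93748644e-04]), 'ft_force': array([-0.09264401, -0.05083193, -0.06470514]), 'torque': array([ 0.01129738,  0.00780956, -0.04987634]), 'finger_force': 0.0, 'opening': 0.9993683908297448} 0.011 -0.1045826973455801
```

View pics/top.png

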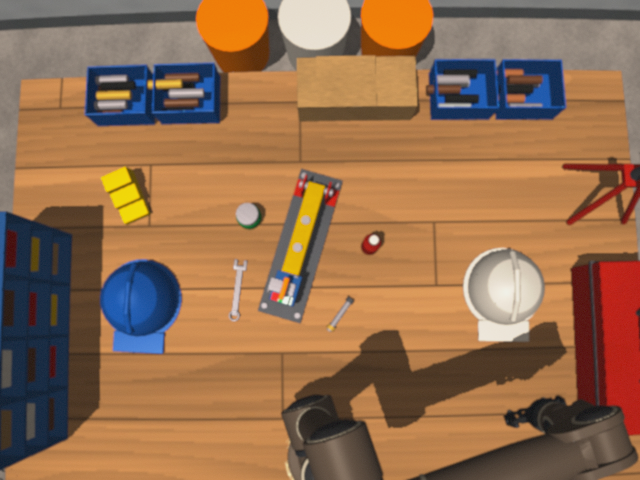

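View pics/scene.png

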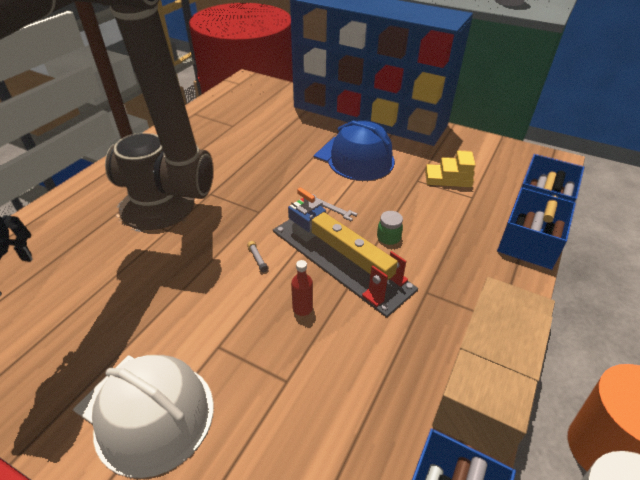

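The top view shows the hitch with its bar running from the pivot (320,185) to the coupler (288,285). The orange handle is near (284,290), the spray can at (372,243), the jar at (248,215), the wrench at (238,290) and the pin at (341,313). I'll measure the handle and the bar direction next.

```bash
python3 - <<'E'
from h import *
c=load('top');p=c['pixels']
crop=p[240:330,230:350,::-1];cv2.imwrite('pics/crop.png',cv2.resize(crop,(800,600),interpolation=cv2.INTER_CUBIC))
hsv=cv2.cvtColor(p,cv2.COLOR_RGB2HSV)
def cl(lo,hi,box,h):
    m=cv2.inRange(hsv,lo,hi);M=np.zeros_like(m);u0,u1,v0,v1=box;M[v0:v1,u0:u1]=m[v0:v1,u0:u1]
    v,u=np.nonzero(M);W=np.array([pxh(c,a,b,h) for a,b in zip(u,v)])
    w,V=np.linalg.eigh(np.cov(W[:,:2].T));d=V[:,1]*np.sign(V[0,1]);print(len(u),u.mean(),v.mean(),W.mean(0),np.degrees(np.arctan2(d[1],d[0])),W[:,:2].min(0),W[:,:2].max(0), np.median(c['z_map'][v,u]))
    print('depth', np.median([px(c,a,b) for a,b in zip(u,v)],axis=0))
cl((5,190,150),(16,255,255),(272,296,270,308),.157)
cl((22,180,120),(32,255,255),(270,335,170,275),.104)
E
```

```text
42 283.85714285714283 287.76190476190476 [0.47428297 0.10741257 0.157     ] -23.230430600147585 [0.44988928 0.09616361] [0.50021263 0.12321824] 1.6395785
depth [0.47389235 0.10691143 0.15622758]
1465 303.70170648464165 227.21638225255973 [0.64463843 0.05389663 0.104     ] -17.075494234350817 [ 0.51422121 -0.00427338] [0.77523411 0.11525023] 1.7116458
depth [0.64189926 0.05340257 0.10401685]
```

View pics/crop.png

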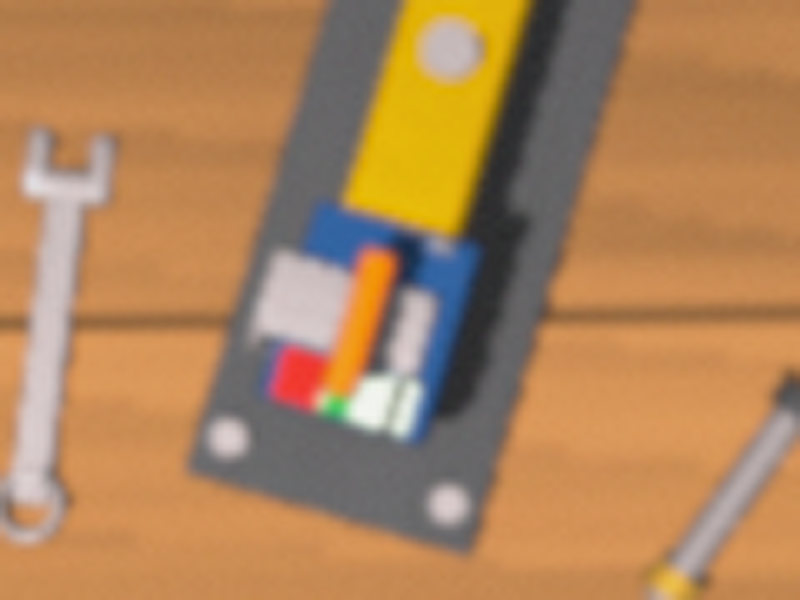

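Crop: the orange handle runs from (378,250) to (340,390). The gauge is white, green (335,405), then red on the left, so +y of the tongue is image-left. The pointer is near (405,405). I'll compute the approach to a point above the handle.

```bash
cat >> h.py <<'E'
def go(target,ang=None):
    s=robot.get_state();R=Ro.from_rotvec(s['ee_rot']).as_matrix()
    d=R.T@(np.array(target)-s['tcp_pos'])*100
    print('tcp',s['tcp_pos'].round(4),'Rx',R[:,0].round(3),'Ry',R[:,1].round(3),'Rz',R[:,2].round(4),'t',s['t'])
    y=np.degrees(np.arctan2(R[1,1],R[0,1])); print('travel',d.round(2))
    if ang is not None:
        t=(y-ang+90)%180-90; print('turn about tool z',round(t,2))   # tool z down
E
python3 -c "
from h import *
go([.474,.107,.23],73)"
```

```text
tcp [ 0.1619 -0.499   0.2416] Rx [ 0.951  0.309 -0.   ] Ry [ 0.309 -0.951 -0.001] Rz [-5.0e-04  1.3e-03 -1.0e+00] t 0.1
travel [ 48.39 -48.01   1.23]
turn about tool z 34.98
```

Without wrapping, joint 6 would run past its range, so I'll take the other half turn: −145°.

>>> {"fn": "play_rows", "kwargs": {
  "travel": [
    [3, -3, 0],
    [6, -6, 0],
    [9, -9, 0],
    [12, -12, 0],
    [15, -15, 0],
    [18, -18, 0],
    [21, -21, 0],
    [24, -24, 0]
  ],
  "turn": [-8, -16, -24, -32, -40, -48, -56, -64],
  "grip": 60,
  "squeeze": 60
}}

```text
t: 0.9
tcp_pos: [0.3164, -0.1953, 0.2421]
ee_rot: [-2.366, -2.067, -0.0]
ft_force: [0.2, -0.6, 1.2]
opening: 0.768
finger_force: 0.0
```

```bash
python3 -c "
from h import *
go([.474,.107,.24],73);print(robot.get_state()['joint_positions'],robot.get_state()['opening'])"
```

```text
tcp [ 0.3164 -0.1953  0.2421] Rx [0.134 0.991 0.   ] Ry [ 0.991 -0.134  0.   ] Rz [ 0.  0. -1.] t 0.9
travel [32.07 11.55  0.22]
turn about tool z -80.72
[-5.53066115e-01 -1.63588312e-01 -3.22992780e-01  1.41139152e+00
  4.46432556e-05  1.15245350e+00] 0.7675454319786499
```

>>> {"fn": "play_rows", "kwargs": {
  "travel": [
    [4, 1.4, 0],
    [8, 2.9, 0],
    [12, 4.3, 0],
    [16, 5.7, 0],
    [20, 7, 0],
    [24, 8.4, 0],
    [27, 9.4, 0],
    [29, 10.2, 0]
  ],
  "turn": [-8, -16, -24, -32, -40, -48, -56, -64]
}}

```text
t: 1.7
tcp_pos: [0.4581, 0.0781, 0.2417]
ee_rot: [-0.907, -3.007, 0.0]
ft_force: [0.3, -0.8, -0.3]
opening: 0.763
finger_force: 0.0
```

>>> {"fn": "play_rows", "kwargs": {
  "travel": [
    [0, 0, 0],
    [0, 0, 0],
    [0, 0, 0]
  ],
  "turn": [-8, -14, -14]
}}

```text
t: 2.0
tcp_pos: [0.4576, 0.0762, 0.2418]
ee_rot: [-0.545, -3.093, 0.001]
ft_force: [-0.4, -0.2, -0.1]
opening: 0.763
finger_force: 0.0
```

```bash
python3 -c "
from h import *
c=snap('wrist','w1');go([.474,.107,.2],73)
p=c['pixels'];hsv=cv2.cvtColor(p,cv2.COLOR_RGB2HSV)
m=cv2.inRange(hsv,(5,190,120),(16,255,255));n,l,s,ce=cv2.connectedComponentsWithStats(m);i=1+s[1:,4].argmax();v,u=np.nonzero(l==i);print(s[i],ce[i],np.median([px(c,a,b) for a,b in zip(u[::5],v[::5])],axis=0))"
```

```text
tcp [0.4575 0.076  0.2419] Rx [-0.939  0.344  0.001] Ry [ 0.344  0.939 -0.   ] Rz [-8.e-04 -1.e-04 -1.e+00] t 2.05
travel [-0.48  3.48  4.19]
turn about tool z -3.14
[379 210   1   2   2] [379.  210.5] [0.44700644 0.11209748 0.14457605]
```

View pics/w1.png

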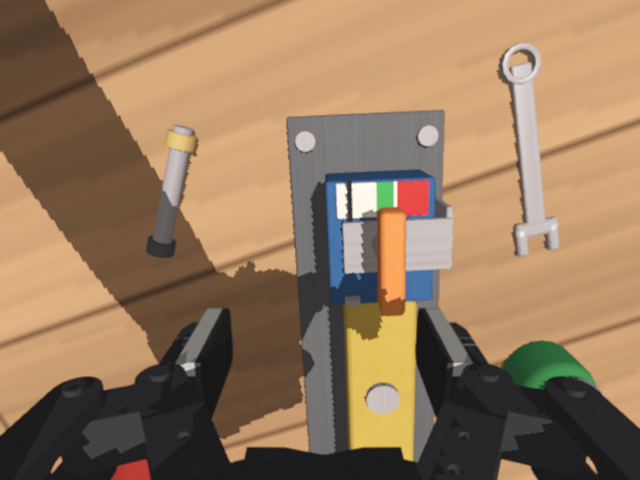

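The wrist view is clear: handle top from (392,208) to (393,305), its edges at columns 380 and 405. The pointer is at (349,200) and the green at (385,195). The bar runs straight down the image.

```bash
python3 -c "
from h import *
c=load('w1');p=c['pixels']
for u,v in [(392,212),(392,255),(393,295)]: print(px(c,u,v),pxh(c,u,v,.157))
a=pxh(c,344,310,.104);b=pxh(c,350,440,.104);a2=pxh(c,416,310,.104);b2=pxh(c,415,440,.104)
for q,r in((a,b),(a2,b2)): print(np.degrees(np.arctan2(*(r-q)[1::-1])))
# base plate edges
for q,r in(((289,150),(308,400)),): d=pxh(c,*r,.01)-pxh(c,*q,.01);print(np.degrees(np.arctan2(d[1],d[0])))
ctr=pxh(c,392,257,.157);print(ctr);go([ctr[0],ctr[1],.2],73)
"
```

```text
[0.4479505  0.11770093 0.1540579 ] [0.44716697 0.11748032 0.157     ]
[0.4695119  0.11053602 0.15678492] [0.46943244 0.11052682 0.157     ]
[0.49163752 0.10419707 0.15693548] [0.49160705 0.1041962  0.157     ]
-16.733781032167958
-16.57861155660228
-16.88918906051616
[0.47050136 0.11019359 0.157     ]
tcp [0.4575 0.076  0.2419] Rx [-0.939  0.344  0.001] Ry [ 0.344  0.939 -0.   ] Rz [-8.e-04 -1.e-04 -1.e+00] t 2.05
travel [-0.04  3.66  4.19]
turn about tool z -3.14
```

>>> {"fn": "play_rows", "kwargs": {
  "travel": [
    [0, 1.8, 2],
    [0, 3.7, 4],
    [0, 3.7, 6],
    [0, 3.7, 8],
    [0, 3.7, 9.5],
    [0, 3.7, 10.2],
    [0, 3.7, 10.2]
  ],
  "turn": [-1.7, -3.4, -3.4, -3.4, -3.4, -3.4, -3.4]
}}

```text
t: 2.75
tcp_pos: [0.4697, 0.1104, 0.1395]
ee_rot: [-0.457, -3.107, 0.001]
ft_force: [-0.4, 0.2, -0.4]
opening: 0.765
finger_force: 0.0
```

```bash
python3 -c "
from h import *
c=snap('wrist','w2');go([.4705,.110,.14],73.3)"
```

```text
tcp [0.4702 0.1105 0.1404] Rx [-0.958  0.287  0.   ] Ry [ 0.287  0.958 -0.   ] Rz [-4.e-04 -1.e-04 -1.e+00] t 2.8
travel [-0.04 -0.04  0.04]
turn about tool z -0.0
```

View pics/w2.png

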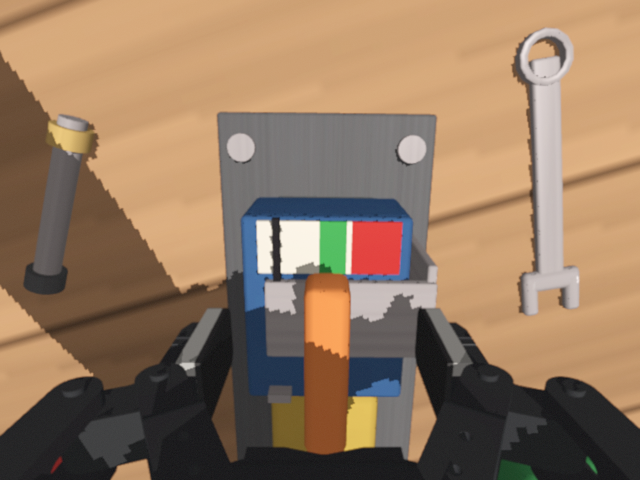

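The handle (columns 305–350) is centred between the fingers (230–418). The pointer is at column 277 and the green spans 320–346. I'll close on the handle.

>>> {"fn": "play_rows", "kwargs": {
  "travel": [
    [0, 0, 0],
    [0, 0, 0],
    [0, 0, 0],
    [0, 0, 0],
    [0, 0, 0],
    [0, 0, 0]
  ],
  "turn": [0, 0, 0, 0, 0, 0],
  "grip": 255,
  "squeeze": 80
}}

```text
t: 3.4
tcp_pos: [0.4707, 0.1109, 0.141]
ee_rot: [0.455, 3.107, 0.001]
ft_force: [-0.7, 0.2, 6.4]
opening: 0.147
finger_force: 78.4
```

>>> {"fn": "play_rows", "kwargs": {
  "travel": [
    [0, 0.4, 0],
    [0, 0.8, 0],
    [0, 1.2, 0],
    [0, 1.6, 0],
    [0, 1.9, 0],
    [0, 2.1, 0],
    [0, 2.1, 0],
    [0, 2.1, 0]
  ],
  "turn": [0, 0, 0, 0, 0, 0, 0, 0]
}}

```text
t: 4.2
tcp_pos: [0.4765, 0.1294, 0.141]
ee_rot: [0.456, 3.107, -0.005]
ft_force: [-1.3, -6.2, 8.1]
opening: 0.15
finger_force: 78.8
```

```bash
python3 -c "
from h import *
c=snap('wrist','w3');go([.4705,.110,.14],73.3);print(robot.get_state()['ft_force'])
im=c['pixels'][190:340,200:460,::-1];cv2.imwrite('pics/w3c.png',cv2.resize(im,(780,450),interpolation=cv2.INTER_CUBIC))"
```

```text
tcp [0.4765 0.1294 0.141 ] Rx [-0.958  0.287 -0.002] Ry [ 0.287  0.958 -0.003] Rz [ 9.0e-04 -3.4e-03 -1.0e+00] t 4.25
travel [ 0.02 -2.03  0.11]
turn about tool z 0.01
[-1.57966114 -6.2771937   8.23025149]
```

View pics/w3c.png

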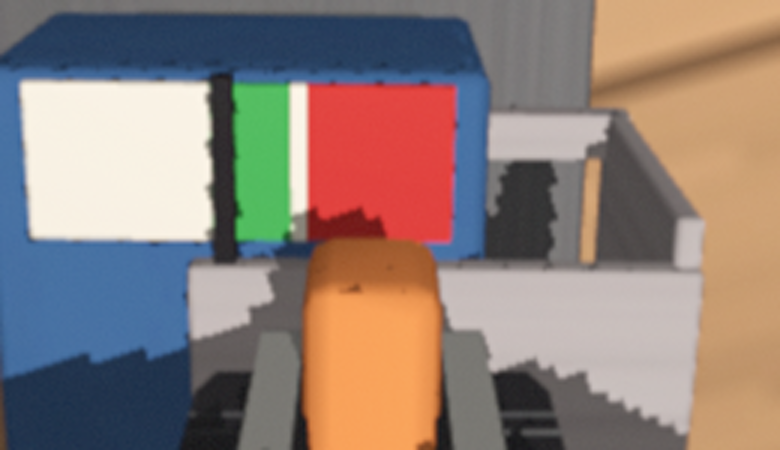

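The pointer is at column 222 and the green at about 213–291, so the latch is near 18 mm. It needs about 4 mm more to reach mid-green.

>>> {"fn": "play_rows", "kwargs": {
  "travel": [
    [0, 0.2, 0],
    [0, 0.4, 0],
    [0, 0.4, 0],
    [0, 0.4, 0],
    [0, 0.4, 0],
    [0, 0.4, 0]
  ],
  "turn": [0, 0, 0, 0, 0, 0]
}}

```text
t: 4.85
tcp_pos: [0.4776, 0.133, 0.141]
ee_rot: [0.456, 3.107, -0.006]
ft_force: [-1.5, -7.8, 7.7]
opening: 0.147
finger_force: 78.9
```

```bash
cat > g.py <<'E'
from h import *
import sys
c=snap('wrist',sys.argv[1]);go([.4705,.110,.14],73.3);print(robot.get_state()['ft_force'])
im=c['pixels'][190:340,200:460,::-1];cv2.imwrite('pics/%sc.png'%sys.argv[1],cv2.resize(im,(780,450),interpolation=cv2.INTER_CUBIC))
hsv=cv2.cvtColor(c['pixels'],cv2.COLOR_RGB2HSV)
for v in (222,232,242,252,262):
    row=hsv[v]; cols=np.arange(640)
    r=lambda m:(cols[m].min(),cols[m].max()) if m.any() else None
    sel=(cols>200)&(cols<360)
    print(v,'black',r(sel&(row[:,2]<60)&(row[:,1]<90)),'green',r(sel&(row[:,0]>45)&(row[:,0]<75)&(row[:,1]>120)),'red',r(sel&((row[:,0]<4)|(row[:,0]>175))&(row[:,1]>150)&(row[:,2]>120)))
E
python3 g.py w4
```

```text
tcp [0.4776 0.133  0.141 ] Rx [-0.958  0.287 -0.002] Ry [ 0.287  0.958 -0.003] Rz [ 9.0e-04 -3.7e-03 -1.0e+00] t 4.9
travel [ 0.02 -2.4   0.11]
turn about tool z -0.01
[-1.22672775 -7.11905267  7.82046895]
222 black (np.int64(270), np.int64(277)) green (np.int64(261), np.int64(285)) red (np.int64(294), np.int64(341))
232 black (np.int64(271), np.int64(276)) green (np.int64(262), np.int64(286)) red (np.int64(294), np.int64(341))
242 black (np.int64(271), np.int64(276)) green (np.int64(262), np.int64(286)) red (np.int64(294), np.int64(340))
252 black (np.int64(271), np.int64(277)) green (np.int64(262), np.int64(286)) red (np.int64(294), np.int64(340))
262 black (np.int64(272), np.int64(359)) green (np.int64(263), np.int64(286)) red (np.int64(294), np.int64(340))
```

The pointer is mid-green (273.8 against a green centre of 274). I'll lift along the arc in stages, checking the pointer partway.

>>> {"fn": "play_rows", "kwargs": {
  "travel": [
    [-0.12, 0, -0.5],
    [-0.25, 0, -1.0],
    [-0.4, 0, -1.5],
    [-0.54, 0, -2.0],
    [-0.7, 0, -2.5],
    [-0.86, 0, -3.0],
    [-0.86, 0, -3.0],
    [-0.86, 0, -3.0]
  ],
  "turn": [0, 0, 0, 0, 0, 0, 0, 0]
}}

```text
t: 5.7
tcp_pos: [0.484, 0.1299, 0.1676]
ee_rot: [-0.456, -3.103, 0.01]
ft_force: [-0.4, -7.7, -9.7]
opening: 0.15
finger_force: 78.1
```

```bash
python3 g.py w5
```

```text
tcp [0.4839 0.1299 0.1676] Rx [-0.958  0.288  0.004] Ry [ 0.288  0.958 -0.007] Rz [-0.0057 -0.0056 -1.    ] t 5.75
travel [ 0.7  -2.27  2.77]
turn about tool z -0.01
[-0.62438148 -7.75237376 -8.60026958]
222 black (np.int64(271), np.int64(276)) green (np.int64(264), np.int64(288)) red (np.int64(296), np.int64(344))
232 black (np.int64(271), np.int64(276)) green (np.int64(264), np.int64(288)) red (np.int64(296), np.int64(344))
242 black (np.int64(270), np.int64(277)) green (np.int64(265), np.int64(288)) red (np.int64(297), np.int64(344))
252 black (np.int64(272), np.int64(359)) green (np.int64(265), np.int64(289)) red (np.int64(297), np.int64(343))
262 black (np.int64(271), np.int64(359)) green (np.int64(265), np.int64(289)) red (np.int64(297), np.int64(343))
```

The lift is tracking, and the latch sits about 1 mm low, still in the green. I'll continue with a small y correction.

>>> {"fn": "play_rows", "kwargs": {
  "travel": [
    [-0.17, 0.03, -0.5],
    [-0.35, 0.06, -1.0],
    [-0.55, 0.1, -1.5],
    [-0.75, 0.1, -2.0],
    [-0.95, 0.1, -2.5],
    [-1.16, 0.1, -2.9],
    [-1.16, 0.1, -2.9],
    [-1.16, 0.1, -2.9]
  ],
  "turn": [0, 0, 0, 0, 0, 0, 0, 0]
}}

```text
t: 6.55
tcp_pos: [0.4945, 0.1277, 0.1962]
ee_rot: [-0.455, -3.101, 0.01]
ft_force: [-2.3, -7.8, -9.5]
opening: 0.145
finger_force: 78.1
```

```bash
python3 g.py w6
```

```text
tcp [0.4946 0.1277 0.1961] Rx [-0.958  0.288  0.006] Ry [ 0.288  0.958 -0.007] Rz [-0.0079 -0.0051 -1.    ] t 6.6
travel [ 1.76 -2.34  5.64]
turn about tool z -0.01
[ -2.05198566  -7.62856261 -10.23948087]
222 black (np.int64(269), np.int64(359)) green (np.int64(260), np.int64(285)) red (np.int64(293), np.int64(342))
232 black (np.int64(270), np.int64(359)) green (np.int64(261), np.int64(285)) red (np.int64(293), np.int64(342))
242 black (np.int64(270), np.int64(359)) green (np.int64(261), np.int64(285)) red (np.int64(294), np.int64(341))
252 black (np.int64(271), np.int64(276)) green (np.int64(262), np.int64(286)) red (np.int64(294), np.int64(341))
262 black (np.int64(272), np.int64(276)) green None red None
```

>>> {"fn": "play_rows", "kwargs": {
  "travel": [
    [-0.22, 0, -0.5],
    [-0.45, 0, -1.0],
    [-0.7, 0, -1.5],
    [-0.95, 0, -2.0],
    [-1.05, 0, -2.2],
    [-1.05, 0, -2.2],
    [-1.05, 0, -2.2],
    [-1.05, 0, -2.2]
  ],
  "turn": [0, 0, 0, 0, 0, 0, 0, 0]
}}

```text
t: 7.4
tcp_pos: [0.5048, 0.1246, 0.2181]
ee_rot: [-0.455, -3.101, 0.01]
ft_force: [-2.4, -7.0, -8.5]
opening: 0.149
finger_force: 78.1
```

```bash
python3 g.py w7
```

```text
tcp [0.5048 0.1246 0.2181] Rx [-0.958  0.287  0.006] Ry [ 0.287  0.958 -0.007] Rz [-0.0079 -0.0053 -1.    ] t 7.45
travel [ 2.81 -2.33  7.84]
turn about tool z 0.0
[-3.26022346 -7.10823777 -9.48775336]
222 black (np.int64(269), np.int64(357)) green (np.int64(259), np.int64(284)) red (np.int64(293), np.int64(342))
232 black (np.int64(269), np.int64(357)) green (np.int64(260), np.int64(284)) red (np.int64(293), np.int64(342))
242 black (np.int64(270), np.int64(276)) green (np.int64(261), np.int64(285)) red (np.int64(293), np.int64(341))
252 black (np.int64(270), np.int64(277)) green None red None
262 black None green None red None
```

View pics/w7.png

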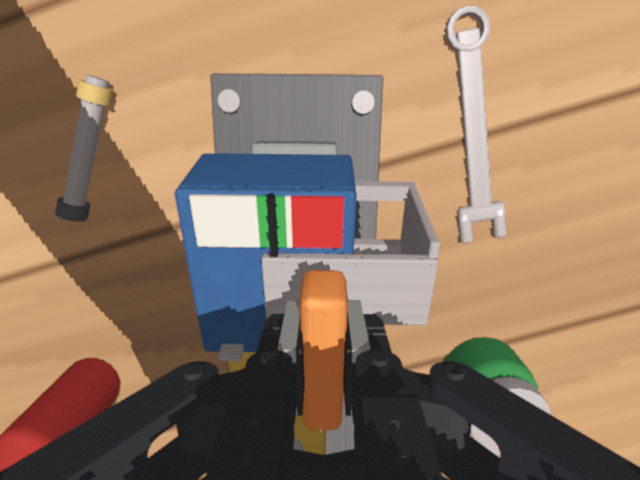

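The coupler is up and tilted, the pointer (column 272) is mid-green (259–285), and the handle is still in the grip. The TCP has risen about 77 mm. I'll let it settle and hand in.

>>> {"fn": "play_rows", "kwargs": {
  "travel": [
    [0, 0, 0],
    [0, 0, 0],
    [0, 0, 0],
    [0, 0, 0],
    [0, 0, 0]
  ],
  "turn": [0, 0, 0, 0, 0]
}}

```text
t: 7.95
tcp_pos: [0.5048, 0.1246, 0.2181]
ee_rot: [-0.455, -3.101, 0.01]
ft_force: [-2.4, -8.1, -9.2]
opening: 0.146
finger_force: 78.1
```

```bash
python3 -c "
from h import *
print(robot.get_state()['tcp_pos'],robot.finish_job())"
```

```text
the job is handed in; nothing more can be done
[0.50475029 0.12462479 0.21807104] None
```

I handed the job in with the pointer mid-green, the coupler raised about 8 cm (judged by the gripper's rise) and the handle held still at 78 N; no verdict came back.

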